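# Seat a dental splint and show the model to the inspection camera

## Task

One dental model on the bench wears a teal splint that still sits proud: with the model standing on the bench, press the splint fully home. Then pick that model up and hold it still in front of the inspection camera, its front teeth centred on the lens about 100 mm away and the model square to the lens: front teeth pointing straight into it, tipped back as much as the lens looks down, not rolled sideways. Finish while holding it there in the air, and leave the camera and the other things where they are.

Things in the scene. Friction and masses are not known exactly. Their poses are not given: they have to be found in the camera images.
- model: The model to show: beige, the only one wearing a teal splint, 0.08 to 0.17 kg. Base 56 mm long (x -26 to +30), 54 mm wide (y), 24 mm tall; sides flat, upright from x -26 to +8 mm, front round (radius 27 mm); teeth under the splint reach 32 mm. Origin: on the underside, 26 mm from the flat back, midway between the sides; x points out through the front teeth, y to its left, z up.
- splint (a joint): How far the teal splint has been pushed down on the model, m: about 0 to 0.0015 at the start (ivory teeth show in the gap below it), 0.006 fully home (its underside on the base). It slides stiffly straight down, takes about 7 N, and stays where it is left.
- splint_front (a point): Where to press: middle of the splint's front bow, on its top face; at x 22 mm on the model, 42 mm above its underside with the splint up, 36 mm when home. The splint is a teal horseshoe band 10 mm broad, 12 mm tall, 46 mm wide overall (inside the base's outline), open to the model's back. Moves with the splint.
- front (a point): Front-teeth point of the model, fixed to the model: x 30, y 0, z 30 mm from its origin. This is the point to bring in front of the lens.
- lens: Inspection camera: white 56 mm housing, black 42 mm lens barrel. Origin: centre of the lens's front glass, 200 to 270 mm above the bench. x points from the glass back into the camera: it looks along -x, 20 degrees below level; y is level; z up. The model is rightly shown with its axes parallel to these (x to x, y to y, z to z) and front at x = -100 mm, y = z = 0 in this frame.
- bare_model: other beige dental model, same size as model, no splint, bare ivory teeth; leave alone; origin: centre of underside
- stone_model: brick-coloured dental model of the same size, bare ivory teeth; leave alone; origin: centre of underside
- spare_splint: loose teal horseshoe splint lying on the bench, about 52 x 46 x 12 mm; leave alone; origin on its underside
- resin_jar: amber jar with black cap, 68 mm across, 85 mm tall; leave alone; origin: centre of underside
- rinse_cup: blue cup, 72 mm across, 80 mm tall; leave alone; origin: centre of underside
- scraper: spatula lying on the bench; leave alone
- brush: brush lying on the bench; leave alone
- stand: Camera's stand: black base plate 130 x 120 x 16 mm and a 22 mm aluminium post 356 mm tall; origin on the bench under the post, about 115 mm behind the lens glass horizontally; fixed.

How it is judged (in metres and radians):
On the way, in this order (a step that is already met when the one before it is completed fails the run):
1. the splint is pressed fully home while the model stands upright on the bench (value of joint splint above 0.005 m and height (world z) of model below 0.008 m and angle between model's own z axis and vertical below 0.1 rad), for 0.2 s.
2. the model, splint still home, is lifted clear of the bench (value of joint splint above 0.005 m and height (world z) of model above 0.06 m and contact force between the fingers and model above 0.5 N), for 0.2 s.
At the end, for the whole second after the job is handed in: Held in the fingers in the air, still: splint down over 5 mm; front-teeth point 80-120 mm before the lens, within 15 mm of its axis sideways and up-down; model facing it, x and y axes within 12 degrees, right way up, not touching the stand; camera within 10 mm, others within 30 mm of their start (value of joint splint above 0.005 m and x of front in the frame of lens between -0.12 and -0.08 m and y of front in the frame of lens between -0.015 and 0.015 m and z of front in the frame of lens between -0.015 and 0.015 m and x of model in the frame of lens below -0.105 m and angle between the x axis of model and the x axis of lens, either way round below 0.21 rad and angle between the y axis of model and the y axis of lens, either way round below 0.21 rad and angle between model's own z axis and vertical below 0.8 rad and height (world z) of model above 0.08 m and contact force between the fingers and model above 0.5 N and contact force between model and stand below 0.1 N and linear speed of model below 0.02 m/s and distance of lens from where it was at the start of the episode below 0.01 m and distance of each of bare_model, stone_model, spare_splint, resin_jar, rinse_cup, scraper, brush from where it was at the start of the episode below 0.03 m); the arm keeps its last pose, push and grip.
It fails at once if the inspection camera is pushed out of place (over 10 mm) (distance of lens from where it was at the start of the episode above 0.01 m).
It fails at once if another thing on the bench is moved (over 30 mm) (distance of any of bare_model, stone_model, spare_splint, resin_jar, rinse_cup, scraper, brush from where it was at the start of the episode above 0.03 m).
It also fails if it takes over 45 s, if anything falls off the work surface, if the arm or the gripper's body presses on something with over 40 N, if the wrist force passes 120 N, or if a joint passes its speed limit or range.

## Robot

A 6-joint arm with a two-finger parallel gripper is mounted at the origin on the work surface. World frame = base frame: x ahead of the robot, y to its left, z up, the work surface at z = 0. Lengths are in m, angles in degrees, forces in N, time in s.
With the tool pointing down it reaches from about 0.275 to 0.825 m from the base axis. Payload 4.9 kg.
Tool frame: the origin (TCP) lies at the very end of the fingers, on their centre line; the grasp point (between the pads) lies 19 mm behind it; z points along the fingers, y is the line along which they close (so a half turn about z gives the same grasp; the last joint's range is limited). The gripper opens to 85 mm and grips with 20 to 120 N. Pads are 22 mm wide; open, the fingers measure 114 mm over their backs; the gripper's body (76 mm by 85 mm) begins 54 mm behind the grasp point. The pads swing forward as they close: fully open they stand 13 mm farther back than shut.
Start: joints at [69.374, 18.69, -11.035, 60.275, 0, 82.311], TCP at [0.123, 0.536, 0.208] pointing down, gripper open.
Joint ranges: [-152.03, 152.03], [-55.5, 102.48], [-74.3, 77.21], [-110.64, 120.58], [-84.22, 78.4], [-180, 180]. Speed limits (degrees/s): [147.25, 147.25, 180, 180, 180, 180].

## Interface

Orientations are given as [roll, pitch, yaw] about the fixed x, y, z axes, in that order (R = Rz(yaw) Ry(pitch) Rx(roll)).
In Python, from bench import arm gives the robot as it stands.
- The arm moves only by the shell command python3 -m crank 'ROWS' [OPENING] [FORCE]. ROWS is JSON, a list of rows, each a list of 2 entries, a list of its own where there are three numbers: the shift along the tool's x, y, z in m, then the turn about the tool's z in degrees. In form: [[[x, y, z], twist], ...]. A call has exactly 10 rows; each row is the pose to reach, as a shift and turn from the pose commanded when the call began, along the tool's axes at that moment; what a row does not reach only later rows make up. A row lasts 1/12 s, in which the tool goes at most 41.7 mm and 7.16 degrees, less where a joint would pass 70% of its speed; a pose out of reach is approached as far as the arm can. A call with a gripper value outside its range is refused whole. OPENING is the opening in per cent of the stroke, from 0 (shut) to 100 (fully open), set as the call begins (- or left out, the last holds). The fingers move at their own pace and stop on an object; FORCE is the grip in N (left out, the last holds). Time passes only in rows, so rows that repeat a pose let the fingers close, or fill a call up. It gives the time, the measured TCP pose, the force, the opening and the grip force at its end, in the units of the state.
- arm.get_state(): the state, without advancing time (a new reading comes with each control period).
- arm.camera(name): name is "side" or "top"; returns a dict with "frame" (400x640x3 uint8, red, green, blue), "fx", "fy", "cx", "cy" (pixels), "k1" (the pictures are not rectified: a ray, as slopes to the right and down, at radius r is drawn at 1 + k1 r^2 times it, then the intrinsics apply), "extrinsics" (4x4, takes a point from camera to world coordinates). Camera axes: x right, y down, z forward; pixel columns grow to the right and rows downward; lengths in m; the calibration is good to about 2 mm. A picture is of the moment at which its call begins. There is no depth.
- arm.job_done(): hands the job in; it is judged then, once.
The state is a dict: "time": time; "joint_positions": joint angles; "qd": joint speeds; "effort": joint torques, N m; "ee_pos": TCP position; "ee_rot": TCP orientation; "wrist_force": force on the tool from outside, world axes, zero at the start; "wrist_torque": the same for the moment, N m; "gripper_width": opening from 0.0 (shut) to 1.0 (fully open); "finger_force": force on a finger pad.
Only numpy, scipy, OpenCV 4.12 (cv2) and the standard library are available. Lean on these libraries where they do the work, as an engineer would, in place of code of your own. Each camera call takes 0.05 s, during which the arm holds its last target. There are 200 camera calls.

## Working session

There is one attempt and no reset: what is moved stays moved. The work goes in short steps, Python scripts to look and compute and a shell command to move; the robot and the scene stay as the last step left them, time stands still between calls to the robot, and variables do not carry over. Pictures are saved under pics/ and viewed, at most 10 in all, crops included, and the job is handed in when it is done.

```bash
mkdir -p pics; ls
python3 - <<'E'
from bench import arm
import cv2,pickle,numpy as np
d={}
for n in ("top","side"):
    c=arm.camera(n); d[n]=c; cv2.imwrite(f"pics/{n}0.png",c["frame"][:,:,::-1])
    print(n,c["fx"],c["fy"],c["cx"],c["cy"],c["k1"]);print(np.round(c["extrinsics"],3).tolist())
pickle.dump(d,open("d0.pkl","wb")); s=arm.get_state(); print(s)
E
```

```text
pics
top 380.0408962011178 380.0408962011178 321.4688643672576 200.41182811548413 -0.06594992497133077
[[-0.025, -0.994, 0.102, 0.42], [-1.0, 0.027, 0.016, -0.032], [-0.018, -0.101, -0.995, 1.632], [0.0, 0.0, 0.0, 1.0]]
side 436.1309434842643 436.1309434842643 322.4995437698294 199.18065715027004 0.03575361099026411
[[0.842, -0.356, 0.405, -0.007], [-0.539, -0.545, 0.642, -0.941], [-0.007, -0.759, -0.651, 1.069], [0.0, 0.0, 0.0, 1.0]]
{'time': 0.1, 'joint_positions': array([ 6.93734155e+01,  1.87298242e+01, -1.10843907e+01,  6.02747362e+01,
       -1.42296509e-03,  8.23129519e+01]), 'qd': array([-0.03549149, -0.13937894,  0.09034051,  0.03075181, -0.0306254 ,
        0.00319253]), 'effort': array([ 1.05993171e-03, -4.44241583e+01,  2.63038123e+01,  7.88895559e-03,
       -8.68372740e-05,  1.22999126e-05]), 'ee_pos': array([0.12294217, 0.53552621, 0.20727468]), 'ee_rot': array([-1.79911658e+02, -1.04881100e-02,  1.67060457e+02]), 'wrist_force': array([-0.77870723, -0.33511529, -0.06459172]), 'wrist_torque': array([0.00291151, 0.00973339, 0.01306906]), 'finger_force': 0.0, 'gripper_width': 0.9984608796870931}
```

View pics/top0.png

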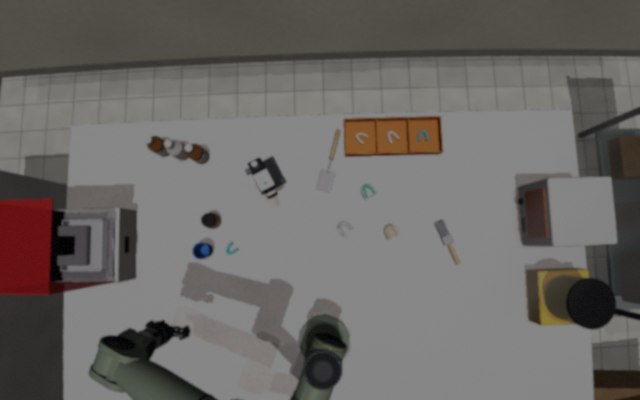

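View pics/side0.png

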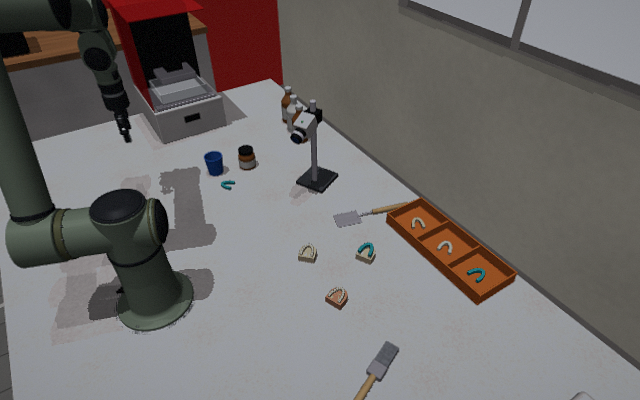

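The top view shows the splinted model at about (369,190), the bare model at (345,228), the stone model at (390,231) and the camera on its stand at (266,177). In the side view the splinted model is at (367,252), and the camera lens is at (297,138) with its stand base at (317,180). Next I'll zoom in on crops.

```bash
cat > h.py <<'E'
import numpy as np,cv2,pickle
def rays(c,uv):
    uv=np.atleast_2d(np.array(uv,float)); d=(uv-[c["cx"],c["cy"]])/[c["fx"],c["fy"]]
    u=d.copy()
    for _ in range(20): u=d/(1+c["k1"]*(u**2).sum(1,keepdims=True))
    E=c["extrinsics"]; r=np.c_[u,np.ones(len(u))]@E[:3,:3].T
    return E[:3,3],r
def plane(c,uv,z):
    o,r=rays(c,uv); return o+r*((z-o[2])/r[:,2:])
def tri(c1,p1,c2,p2):
    o1,r1=rays(c1,p1);o2,r2=rays(c2,p2)
    r1=r1[0]/np.linalg.norm(r1[0]);r2=r2[0]/np.linalg.norm(r2[0])
    t=np.linalg.lstsq(np.c_[r1,-r2],o2-o1,rcond=None)[0]
    a=o1+t[0]*r1;b=o2+t[1]*r2; return (a+b)/2,np.linalg.norm(a-b)
def proj(c,P):
    E=c["extrinsics"];q=(np.atleast_2d(P)-E[:3,3])@E[:3,:3];s=q[:,:2]/q[:,2:]
    s=s*(1+c["k1"]*(s**2).sum(1,keepdims=True)); return s*[c["fx"],c["fy"]]+[c["cx"],c["cy"]]
def teal(f):
    h=cv2.cvtColor(f,cv2.COLOR_RGB2HSV); return cv2.inRange(h,(80,100,40),(98,255,255))
def beige(f):
    h=cv2.cvtColor(f,cv2.COLOR_RGB2HSV); return cv2.inRange(h,(8,50,60),(30,255,255))
E
python3 - <<'E'
from h import *
d=pickle.load(open("d0.pkl","rb"))
def cr(n,x,y,w,h): return cv2.resize(d[n]["frame"][y:y+h,x:x+w,::-1],(400,300),interpolation=cv2.INTER_CUBIC)
m=np.vstack([np.hstack([cr("side",342,233,52,39),cr("top",350,174,40,30)]),np.hstack([cr("side",272,98,80,60),cr("top",236,150,60,45)])])
cv2.imwrite("pics/crops.png",m)
E
```

```text
(no output)
```

View pics/crops.png

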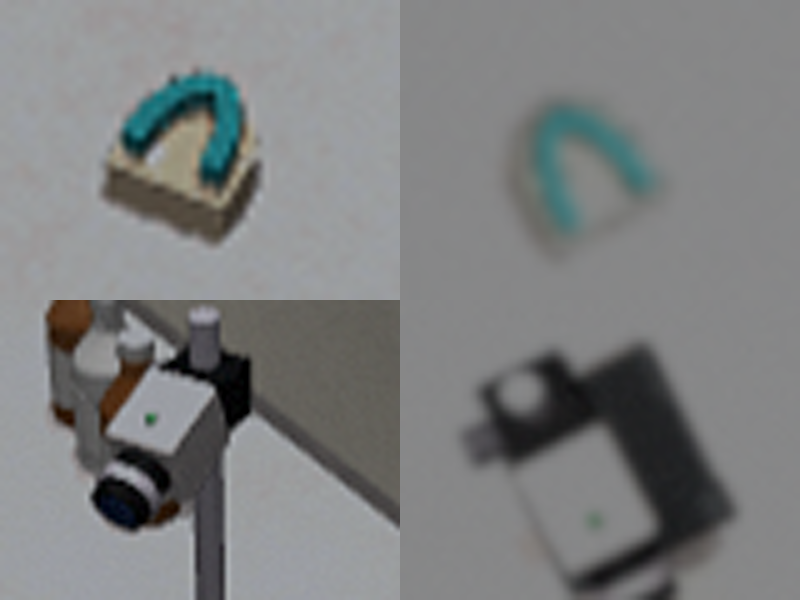

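Run:
```python
from h import *
d=pickle.load(open("d0.pkl","rb"));S=d["side"];T=d["top"]
print("green",tri(S,(302.2-.5,121.8-.5),T,(265.25-.5,183-.5)))
print("posttop",tri(S,(313-.5,100.6-.5),T,(254.3-.5,163.5-.5)))
sub=dict(side=(slice(225,280),slice(340,400)),top=(slice(170,205),slice(350,390)))
for n in d:
    f=d[n]["frame"]; m=np.zeros(f.shape[:2],np.uint8); m[sub[n]]=teal(f)[sub[n]]
    k=cv2.findContours(m,0,2)[0]; k=max(k,key=cv2.contourArea); r=cv2.minAreaRect(k); M=cv2.moments(m,True)
    print(n,m.astype(bool).sum(),M["m10"]/M["m00"],M["m01"]/M["m00"],r)
    hull=cv2.convexHull(k)[:,0,:]; W=plane(d[n],hull,0.0415)[:,:2]
    r=cv2.minAreaRect(W.astype(np.float32)*1000); print(" world rect",r); print(np.round(cv2.boxPoints(r)).tolist())
def cr(n,x,y,w,h): return cv2.resize(d[n]["frame"][y:y+h,x:x+w,::-1],(400,300),interpolation=cv2.INTER_CUBIC)
m=np.hstack([cr("side",288,126,24,18),cr("top",250,180,40,30)]); m=cv2.convertScaleAbs(m,alpha=1.7)
cv2.imwrite("pics/lens.png",m)
```

```text
green (array([0.6254042 , 0.18761599, 0.30836123]), np.float64(0.001013984306442321))
posttop (array([0.68700605, 0.21664545, 0.35637406]), np.float64(0.0017832625034536764))
top 22 367.27272727272725 188.63636363636363 ((368.6219787597656, 187.90245056152344), (9.386679649353027, 5.190281867980957), 6.340191841125488)
 world rect ((630.80078125, -206.7624053955078), (39.399871826171875, 22.099443435668945), 82.03629302978516)
[[617.0, -225.0], [639.0, -228.0], [644.0, -189.0], [623.0, -186.0]]
side 98 366.35714285714283 248.0204081632653 ((365.9635009765625, 247.85035705566406), (14.18233585357666, 12.559057235717773), 19.98310661315918)
 world rect ((621.5960693359375, -207.216552734375), (53.41356658935547, 45.43254089355469), 30.300552368164062)
[[587.0, -201.0], [610.0, -240.0], [656.0, -213.0], [633.0, -174.0]]
```

View pics/lens.png

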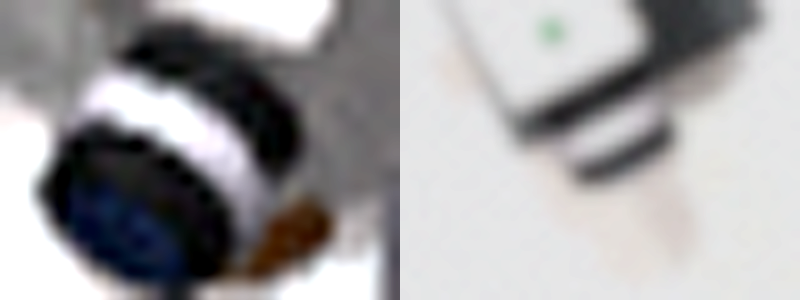

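The crop shows the blue lens glass centred at about (295.0,139.2) in the side view. In the top view the front edge of the barrel runs from (268,198) to (277.5,194).

Run:
```python
from h import *
d=pickle.load(open("d0.pkl","rb"));S=d["side"];T=d["top"]
P=np.array([.687,.2166]); G=np.array([.6254,.1876,.3084])
for z in np.arange(.2,.275,.01):
    q=plane(S,(295.,139.2),z)[0]; v=P-q[:2]; w=np.array([*(v/np.linalg.norm(v)),0]);a=np.radians(20); X=w*np.cos(a)+[0,0,np.sin(a)]; Z=-w*np.sin(a)+[0,0,np.cos(a)]
    top=q+Z*.021
    print(round(z,3),q.round(4),"d",np.linalg.norm(v).round(4),"yaw",np.degrees(np.arctan2(v[1],v[0])).round(1),"green in lens",((G-q)@X).round(3),((G-q)@Z).round(3),"toprim px",proj(T,top)[0].round(1))
print("rim seen in top at ~",(272.3,195.8))
c=lambda *u: plane(T,[(350+a/10-.5,174+b/10-.5) for a,b in u],.036).round(3)
print("top legs L/R ends, bow apex",c((170,228),(252,188),(160,104)).tolist())
p=lambda z,*u: plane(S,[(342+a/7.69-.5,233+b/7.69-.5) for a,b in u],z).round(3)
print("side back bottom corners",p(0,(103,195),(217,243)).tolist(),"back top",p(.024,(107,163),(222,205)).tolist())
m=teal(S["frame"]);
```

```text
0.2 [0.6313 0.2528 0.2   ] d 0.0664 yaw -33.0 green in lens 0.066 0.091 toprim px [250.5 186.4]
0.21 [0.624 0.239 0.21 ] d 0.0669 yaw -19.6 green in lens 0.051 0.086 toprim px [254.  188.1]
0.22 [0.6166 0.2253 0.22  ] d 0.0709 yaw -7.0 green in lens 0.043 0.079 toprim px [257.6 189.7]
0.23 [0.6093 0.2116 0.23  ] d 0.0779 yaw 3.7 green in lens 0.04 0.069 toprim px [261.2 191.2]
0.24 [0.6019 0.1978 0.24  ] d 0.0871 yaw 12.4 green in lens 0.043 0.057 toprim px [264.7 192.7]
0.25 [0.5946 0.1841 0.25  ] d 0.098 yaw 19.4 green in lens 0.048 0.045 toprim px [268.3 194.2]
0.26 [0.5872 0.1704 0.26  ] d 0.11 yaw 24.9 green in lens 0.056 0.031 toprim px [271.9 195.7]
0.27 [0.5799 0.1566 0.27  ] d 0.1228 yaw 29.2 green in lens 0.065 0.017 toprim px [275.4 197.2]
rim seen in top at ~ (272.3, 195.8)
top legs L/R ends, bow apex [[0.596, -0.197, 0.036], [0.612, -0.232, 0.036], [0.649, -0.195, 0.036]]
side back bottom corners [[0.589, -0.192, 0.0], [0.613, -0.239, 0.0]] back top [[0.587, -0.195, 0.024], [0.613, -0.24, 0.024]]
```

The measurements agree with each other and with the given sizes:
- **Post top:** z 0.356, as specified.
- **Lens:** about (0.587, 0.170, 0.261), yaw about 25°.
- **Model:** origin about (0.622, -0.205), yaw about 29°. The back edge measures 53 mm against 54 mm given.

I'll move towards the press point with the fingers shut.

```bash
cat > to.py <<'E'
import sys,numpy as np
from scipy.spatial.transform import Rotation as R
from bench import arm
s=arm.get_state(); r=R.from_euler("xyz",s["ee_rot"],degrees=True)
print("t",round(s["time"],2),"pos",s["ee_pos"].round(4),"rot",s["ee_rot"].round(2),"q",s["joint_positions"].round(1),"F",s["wrist_force"].round(1),"w",round(s["gripper_width"],3),"ff",round(s["finger_force"],1))
if len(sys.argv)>3: print("tool delta",r.inv().apply(np.array(sys.argv[1:4],float)-s["ee_pos"]).round(4))
E
python3 -m crank '[[[-0.3,-0.268,0.03],-42],[[-0.3,-0.268,0.03],-42],[[-0.3,-0.268,0.03],-42],[[-0.3,-0.268,0.03],-42],[[-0.3,-0.268,0.03],-42],[[-0.3,-0.268,0.03],-42],[[-0.3,-0.268,0.03],-42],[[-0.3,-0.268,0.03],-42],[[-0.3,-0.268,0.03],-42],[[-0.3,-0.268,0.03],-42]]' 0 20; python3 to.py 0.6412 -0.1943 0.08
```

```text
time: 0.93
ee_pos: [0.3486, 0.2165, 0.1788]
ee_rot: [180.0, 0.0, -150.9]
wrist_force: [0.9, 1.0, 0.6]
gripper_width: -0.0
finger_force: 0.0
t 0.93 pos [0.3486 0.2165 0.1788] rot [ 180.      0.   -150.91] q [ 21.5   5.3 -32.8  51.9   0.   -7.6] F [0.9 1.  0.6] w -0.0 ff 0.0
tool delta [-0.056  -0.5012  0.0988]
```

```bash
python3 -m crank '[[[-0.045,-0.38,0.06],0],[[-0.045,-0.38,0.06],0],[[-0.045,-0.38,0.06],0],[[-0.045,-0.38,0.06],0],[[-0.045,-0.38,0.06],0],[[-0.045,-0.38,0.06],0],[[-0.045,-0.38,0.06],0],[[-0.045,-0.38,0.06],0],[[-0.045,-0.38,0.06],0],[[-0.045,-0.38,0.06],0]]' >/dev/null; python3 to.py 0.6412 -0.1943 0.06
```

```text
t 1.77 pos [ 0.5747 -0.097   0.1176] rot [-1.7987e+02  1.0000e-02 -1.5120e+02] q [-16.8  26.2 -13.6  50.1  -0.1 -45.6] F [ 0.1 -0.7  0.4] w -0.002 ff 0.0
tool delta [-0.0114 -0.1171  0.0579]
```

```bash
python3 -m crank '[[[-0.01,-0.11,0],0],[[-0.01,-0.11,0],0],[[-0.01,-0.11,0],0],[[-0.01,-0.11,0.03],0],[[-0.01,-0.11,0.058],0],[[-0.01,-0.11,0.058],0],[[-0.01,-0.11,0.058],0],[[-0.01,-0.11,0.058],0],[[-0.01,-0.11,0.058],0],[[-0.01,-0.11,0.058],0]]' >/dev/null; python3 to.py 0.6412 -0.1943 0.036
python3 - <<'E'
from bench import arm
from h import *
S=arm.camera("side");T=arm.camera("top")
def cr(c,x,y,w,h): return cv2.resize(c["frame"][y:y+h,x:x+w,::-1],(400,300),interpolation=cv2.INTER_CUBIC)
cv2.imwrite("pics/press.png",np.hstack([cr(S,332,226,64,48),cr(T,340,165,60,45)]))
print(proj(S,[.6412,-.1943,.06]),proj(S,[.6412,-.1943,.042]))
E
```

```text
t 2.6 pos [ 0.6355 -0.1834  0.0631] rot [-1.7985e+02  1.2000e-01 -1.5090e+02] q [-22.5  36.8  -3.8  49.2   0.  -51.6] F [-0.3 -0.2 -0.6] w 0.003 ff 0.0
tool delta [ 0.0004 -0.0122  0.0272]
[[369.37548896 239.09044834]] [[369.02838961 242.98689068]]
```

View pics/press.png

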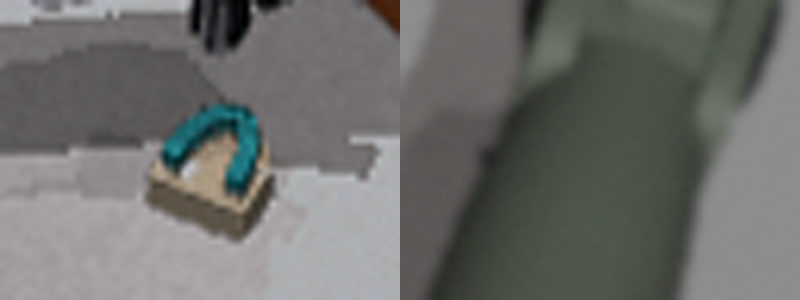

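The splint's front bow is at about (368.5,243) in the side view. My target point projects to (369.0,243.0), so they agree. The fingertips hover above it at (366,233).

```bash
python3 to.py 0.6412 -0.1943 0.036
python3 -c "
from bench import arm
from h import *
print(proj(arm.camera('side'),arm.get_state()['ee_pos']))"
```

```text
t 2.7 pos [ 0.6351 -0.1834  0.0626] rot [-1.7989e+02  9.0000e-02 -1.5091e+02] q [-22.5  36.9  -3.8  49.2   0.  -51.6] F [-0.   0.5  0.5] w 0.003 ff 0.0
tool delta [ 0.     -0.0125  0.0266]
[[365.77773763 237.29348335]]
```

```bash
python3 -m crank '[[[0,-0.0125,0],0],[[0,-0.0125,0],0],[[0,-0.0125,0.005],0],[[0,-0.0125,0.01],0],[[0,-0.0125,0.014],0],[[0,-0.0125,0.018],0],[[0,-0.0125,0.021],0],[[0,-0.0125,0.023],0],[[0,-0.0125,0.025],0],[[0,-0.0125,0.025],0]]' >/dev/null; python3 to.py 0.6412 -0.1943 0.036
```

```text
t 3.58 pos [ 0.64   -0.1941  0.0354] rot [ 1.7997e+02 -2.0000e-02 -1.5093e+02] q [-23.2  39.3  -3.6  47.1  -0.  -52.3] F [-0.1  0.   0. ] w -0.001 ff 0.0
tool delta [-0.0009 -0.0008 -0.0006]
```

```bash
python3 -m crank '[[[0,0,0.001],0],[[0,0,0.002],0],[[0,0,0.003],0],[[0,0,0.004],0],[[0,0,0.004],0],[[0,0,0.004],0],[[0,0,0.004],0],[[0,0,0.004],0],[[0,0,0.004],0],[[0,0,0.004],0]]' |grep -i force; python3 to.py 0.6412 -0.1943 0.036
python3 - <<'E'
from bench import arm
from h import *
S=arm.camera("side")
cv2.imwrite("pics/press2.png",cv2.resize(S["frame"][226:274,332:396,::-1],(640,480),interpolation=cv2.INTER_CUBIC))
E
```

```text
wrist_force: [-0.3, 0.1, 0.1]
finger_force: 0.0
t 4.42 pos [ 0.6403 -0.1943  0.032 ] rot [-179.99    0.   -150.94] q [-23.2  39.6  -3.7  46.7  -0.  -52.3] F [-0.3  0.1  0.1] w 0.0 ff 0.0
tool delta [-0.0007 -0.0005 -0.004 ]
```

View pics/press2.png

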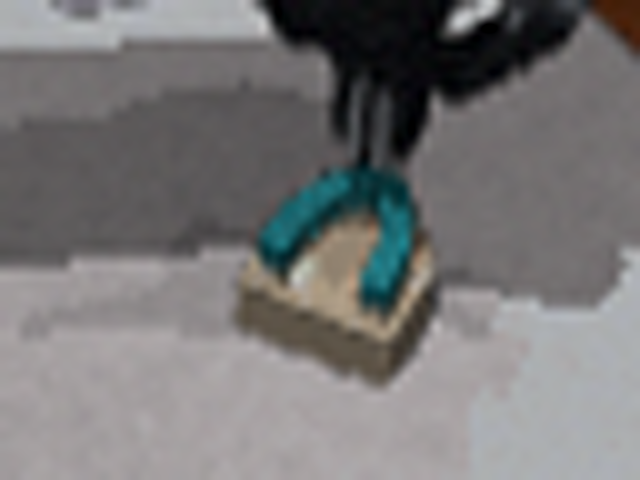

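The fingertips are at or just above the bow, at about (369,242.5), and there is no contact force yet. The real tips seem to sit somewhat higher than the reported TCP. I'll keep descending in small steps and watch the force.

```bash
python3 - <<'E'
from h import *
d=pickle.load(open("d0.pkl","rb"));S=d["side"]
print(proj(S,[.1229,.5355,.2073]),proj(S,[.1229,.5355,.2203]),proj(S,[.1229,.5355,.24]), proj(S,[.6403,-.1943,.032]),proj(S,[.6403,-.1943,.046]))
g=cv2.cvtColor(S["frame"],cv2.COLOR_RGB2GRAY); print(g[128:148,118:134])
E
python3 -m crank '[[[0,0,0.001],0],[[0,0,0.002],0],[[0,0,0.003],0],[[0,0,0.004],0],[[0,0,0.004],0],[[0,0,0.004],0],[[0,0,0.004],0],[[0,0,0.004],0],[[0,0,0.004],0],[[0,0,0.004],0]]' |grep -i force; python3 to.py 0.6412 -0.1943 0.036
```

```text
[[130.90629024 143.62407543]] [[129.80846249 140.52163063]] [[128.11974925 135.75304565]] [[368.61656038 245.23441863]] [[368.88206782 242.23688331]]
[[109  36  11  35 141 165 105  20   8   9   7   1  21 111 161 157]
 [108  39   8  40 147 171 148  83  11   7  59 100 137 156 155 154]
 [161  83   0  11  61  65  44  25  10   7  63 131 159 157 155 155]
 [160 109  44   9  17  12  22  18  12   2  33 123 160 157 156 155]
 [161 112  42  15  23  22  22  19  20  12  35 123 160 155 156 155]
 [159 112  43   5  17  12  17  12   8   3  25 122 162 155 154 155]
 [155 155 107  37   0   4   3   6   6  10  40  90 139 159 157 156]
 [156 157 157 153 127  70  18   6   8   9  31  46 117 161 155 155]
 [155 155 156 161 132  74  19   1   7   8  24  40  96 141 158 155]
 [156 155 157 157 158 107  31   2  12   7  10  39  86 134 158 155]
 [154 155 155 155 158 131  73  20   8   8   6  25  41 114 162 156]
 [156 153 155 155 157 134  77  15  10  17  12  20  40  92 142 156]
 [153 152 154 152 152 155 111  32   3  11   5   9  37  84 128 156]
 [152 153 151 151 153 156 130  68  18   0   7  17  33  87 140 157]
 [153 153 151 152 154 154 154 117  56  43  74  94  94 122 155 155]
 [155 151 153 154 155 155 156 152 144 141 145 149 147 149 156 153]
 [156 156 155 153 154 155 154 156 158 156 157 156 157 156 155 153]
 [152 154 156 154 155 153 155 154 155 155 156 156 155 158 153 153]
 [156 156 155 156 155 154 153 154 156 154 155 155 155 156 156 154]
 [155 155 156 156 155 154 153 154 156 157 155 157 157 157 156 155]]
wrist_force: [0.4, -0.9, -0.6]
finger_force: 0.0
t 5.3 pos [ 0.6403 -0.1943  0.028 ] rot [-1.7999e+02  1.0000e-02 -1.5094e+02] q [-23.2  39.8  -3.9  46.3   0.  -52.3] F [ 0.4 -0.9 -0.6] w -0.0 ff 0.0
tool delta [-0.0007 -0.0004 -0.008 ]
```

Run:
```python
from bench import arm
from h import *
d=pickle.load(open("d0.pkl","rb"))
S=arm.camera("side")
for c in (d["side"],S):
    m=np.zeros((400,640),np.uint8); m[225:280,340:400]=teal(c["frame"])[225:280,340:400]
    k=max(cv2.findContours(m,0,2)[0],key=cv2.contourArea)[:,0]
    b=np.zeros_like(m); b[225:280,340:400]=beige(c["frame"])[225:280,340:400]
    M=cv2.moments(m,True);B=cv2.moments(b,True)
    print(m.sum()//255,M["m10"]/M["m00"],M["m01"]/M["m00"],k.min(0),k.max(0),"beige",b.sum()//255,B["m10"]/B["m00"],B["m01"]/B["m00"])
g=cv2.cvtColor(S["frame"],cv2.COLOR_RGB2HSV)
for y in range(232,254): print(y," ".join(f"{h:3d}/{v:3d}" for h,s,v in g[y,362:377]))
```

```text
98 366.35714285714283 248.0204081632653 [358 243] [372 256] beige 168 374.9583333333333 247.39285714285714
97 366.2886597938144 248.08247422680412 [358 243] [372 256] beige 205 373.2 249.01951219512196
232   0/118   0/124   0/ 74 145/ 10 100/ 16 105/ 18  83/ 15  90/ 17  90/ 11   0/ 12 107/ 14  85/ 12 115/  8  86/ 13  90/ 11
233 170/110   0/115 160/121 150/ 36  84/ 11 102/ 12 105/ 15 114/ 15  60/ 17 120/ 14 107/ 12 132/ 11 120/ 15 108/ 15  50/ 17
234   0/115 170/113 165/119 135/ 68 140/ 15 150/ 25 100/ 32 130/ 13 107/ 16 108/ 19  83/ 13 130/ 10 105/ 15 129/ 19 132/ 14
235   0/106 165/106 170/113 150/ 58 150/  7 108/ 51 110/ 52 130/ 23  90/ 25 113/ 10 150/ 18 110/  8  53/ 17 105/ 22  90/ 11
236   0/ 90   0/ 89   0/ 89  98/ 28 120/ 14 114/ 72 110/ 33 113/ 46 102/ 52 100/ 18 130/ 19 102/ 16 128/ 20 162/ 76 150/ 37
237 173/ 91   0/ 89 170/ 91 100/ 34 110/ 27 103/ 71  90/ 20 114/ 53 113/ 68 105/ 28 135/ 20 120/  9 120/ 37 173/125 160/ 86
238   0/ 90   0/ 93   0/ 96 165/ 23  90/ 24 100/ 74 110/ 21 120/ 49 108/ 68 108/ 27 133/ 12 140/  3   0/ 31 168/123 165/117
239 150/ 89 165/ 90   0/ 91 12
[... 1129 characters left out ...]
  16/ 94  16/106  14/108  93/ 93  93/120  92/113  88/ 72  10/108 173/117   8/117
249  92/ 49  90/ 83  16/106  17/152  17/150  17/150  16/153  16/148  93/117  93/114  92/126  53/ 62  15/ 82 173/113 160/113
250  77/ 55  16/103  15/152  18/147  18/147  17/148  16/151  50/112  93/128  93/129  92/136  34/ 63  17/101   0/108 158/115
251  24/116  19/155  17/148  17/145  16/148  17/146  15/144  92/121  93/125  93/130  93/ 90  14/104  17/153  15/109 165/115
252  39/185  23/163  17/143  16/145  16/147  17/150  47/109  93/136  93/126  92/128  91/ 55  16/145  17/158  13/121 173/111
253  30/177  21/163  16/153  17/144  17/146  15/161  91/113  93/125  93/132  94/ 93  83/ 62  15/133  19/172  12/105 165/ 89
```

```bash
python3 -m crank '[[[0,0,0.001],0],[[0,0,0.002],0],[[0,0,0.003],0],[[0,0,0.004],0],[[0,0,0.005],0],[[0,0,0.005],0],[[0,0,0.005],0],[[0,0,0.005],0],[[0,0,0.005],0],[[0,0,0.005],0]]' |grep -i force; python3 to.py 0.6412 -0.1943 0.036
```

```text
wrist_force: [0.4, -0.7, 0.5]
finger_force: 0.0
t 6.18 pos [ 0.6403 -0.1943  0.0231] rot [-179.99    0.   -150.94] q [-23.2  40.1  -4.1  45.7  -0.  -52.3] F [ 0.4 -0.7  0.5] w -0.002 ff 0.0
tool delta [-0.0008 -0.0004 -0.0129]
```

Run:
```python
from bench import arm
from h import *
d=pickle.load(open("d0.pkl","rb"))
S=arm.camera("side")
for c in (d["side"],S):
    m=np.zeros((400,640),np.uint8); m[225:280,340:400]=teal(c["frame"])[225:280,340:400]
    M=cv2.moments(m,True); print(m.sum()//255,M["m10"]/M["m00"],M["m01"]/M["m00"])
cv2.imwrite("pics/press3.png",cv2.resize(S["frame"][214:268,332:404,::-1],(800,600),interpolation=cv2.INTER_CUBIC))
```

```text
98 366.35714285714283 248.0204081632653
92 366.0652173913044 248.5326086956522
```

View pics/press3.png

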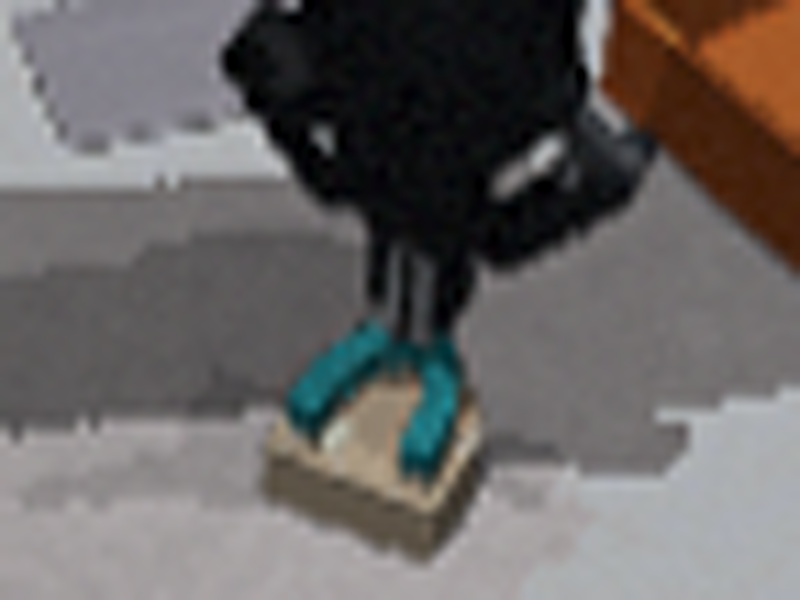

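The fingertips now rest on the front bow at about crop (400,340), and it has started to sink. So the tips do sit roughly 13 mm behind the reported TCP. I'll keep pressing until the force rises.

```bash
python3 -m crank '[[[0,0,0.001],0],[[0,0,0.002],0],[[0,0,0.002],0],[[0,0,0.002],0],[[0,0,0.002],0],[[0,0,0.002],0],[[0,0,0.002],0],[[0,0,0.002],0],[[0,0,0.002],0],[[0,0,0.002],0]]' |grep -i force; python3 to.py
python3 - <<'E'
from bench import arm
from h import *
S=arm.camera("side")
m=np.zeros((400,640),np.uint8); m[225:280,340:400]=teal(S["frame"])[225:280,340:400]
M=cv2.moments(m,True); print(m.sum()//255,M["m10"]/M["m00"],M["m01"]/M["m00"])
E
```

```text
wrist_force: [-0.0, 0.3, 0.2]
finger_force: 0.0
t 7.07 pos [ 0.6403 -0.1942  0.021 ] rot [-180.      0.   -150.94] q [-23.2  40.3  -4.2  45.5  -0.  -52.3] F [-0.   0.3  0.2] w -0.003 ff 0.0
88 365.9318181818182 248.5909090909091
```

Run:
```python
from bench import arm
from h import *
d=pickle.load(open("d0.pkl","rb")); S=arm.camera("side")
A=d["side"]["frame"];B=S["frame"]
f=lambda I:(I[:,:,2].astype(float)-I[:,:,0])/(I.sum(2)+1.)   # lighting-tolerant teal-ness
for name,(y0,y1,x0,x1) in dict(leftleg=(244,258,356,363),rightleg=(248,262,366,374),bow=(238,250,364,372)).items():
    a=f(A)[y0:y1,x0:x1].clip(0);b=f(B)[y0:y1,x0:x1].clip(0); y=np.arange(y0,y1)
    print(name,"cent",(a.sum(1)@y/a.sum()).round(2),(b.sum(1)@y/b.sum()).round(2)); print(a.sum(1).round(2));print(b.sum(1).round(2))
```

```text
leftleg cent 248.75 248.68
[0.05 0.43 0.87 1.06 1.44 1.59 1.45 1.41 0.5  0.03 0.   0.   0.   0.  ]
[0.05 0.44 0.89 1.14 1.46 1.61 1.45 1.42 0.45 0.   0.   0.   0.   0.  ]
rightleg cent 251.85 251.81
[1.11 1.02 0.99 1.34 1.3  1.35 1.33 1.23 0.41 0.   0.   0.   0.   0.  ]
[1.17 1.   0.99 1.29 1.27 1.34 1.36 1.18 0.37 0.   0.   0.   0.   0.  ]
bow cent 245.12 244.85
[0.03 0.04 0.02 0.03 0.29 2.18 2.71 2.85 2.54 1.45 0.73 0.66]
[0.29 0.48 0.28 0.48 0.36 0.65 1.5  2.54 2.44 1.5  0.74 0.65]
```

The legs of the splint have not moved, so there is no contact yet. The visible lower edge belongs to the near face of the 22 mm wide pads, so the real tip must be about 20 mm above the reported TCP and just reaching the bow. I'll continue down.

```bash
python3 -m crank '[[[0,0,0.001],0],[[0,0,0.001],0],[[0,0,0.002],0],[[0,0,0.002],0],[[0,0,0.003],0],[[0,0,0.003],0],[[0,0,0.004],0],[[0,0,0.004],0],[[0,0,0.004],0],[[0,0,0.004],0]]' |grep -i force; python3 to.py
cat > legs.py <<'E'
from bench import arm
from h import *
d=pickle.load(open("d0.pkl","rb")); S=arm.camera("side")
f=lambda I:(I[:,:,2].astype(float)-I[:,:,0])/(I.sum(2)+1.)
for n,(y0,y1,x0,x1) in dict(L=(244,258,356,363),R=(248,262,366,374)).items():
    y=np.arange(y0,y1); a,b=[f(I)[y0:y1,x0:x1].clip(0).sum(1) for I in (d["side"]["frame"],S["frame"])]
    print(n,(a@y/a.sum()).round(2),(b@y/b.sum()).round(2))
E
python3 legs.py
```

```text
wrist_force: [-1.2, 1.0, 5.6]
finger_force: 2.7
t 8.0 pos [ 0.6404 -0.1943  0.0176] rot [-1.7998e+02  1.0000e-02 -1.5094e+02] q [-23.2  40.5  -4.4  45.1  -0.  -52.3] F [-1.2  1.   5.6] w -0.004 ff 2.7
L 248.75 248.81
R 251.85 251.9
```

Contact at 5.6 N with the TCP reading z 0.0176, so the tips are about 24 mm behind the reported TCP. I'll press about 6 mm further.

```bash
python3 -m crank '[[[0,0,0.001],0],[[0,0,0.002],0],[[0,0,0.003],0],[[0,0,0.004],0],[[0,0,0.005],0],[[0,0,0.0055],0],[[0,0,0.006],0],[[0,0,0.0065],0],[[0,0,0.0065],0],[[0,0,0.0065],0]]' |grep -i force; python3 to.py ; python3 legs.py
```

```text
wrist_force: [-4.5, 1.4, 14.8]
finger_force: 6.9
t 8.88 pos [ 0.6407 -0.1943  0.0126] rot [-1.7994e+02  5.0000e-02 -1.5093e+02] q [-23.2  40.8  -4.6  44.5   0.  -52.3] F [-4.5  1.4 14.8] w -0.005 ff 6.9
L 248.75 249.7
R 251.85 252.31
```

```bash
python3 -m crank '[[[0,0,0.001],0],[[0,0,0.002],0],[[0,0,0.002],0],[[0,0,0.002],0],[[0,0,0.002],0],[[0,0,0.002],0],[[0,0,0.002],0],[[0,0,0.002],0],[[0,0,0.002],0],[[0,0,0.002],0]]' |grep -i force; python3 to.py ; python3 legs.py
```

```text
wrist_force: [-7.1, 3.5, 23.4]
finger_force: 11.9
t 9.77 pos [ 0.6411 -0.1943  0.0124] rot [-1.7989e+02  1.0000e-01 -1.5092e+02] q [-23.2  40.8  -4.7  44.4   0.  -52.3] F [-7.1  3.5 23.4] w -0.002 ff 11.9
L 248.75 249.65
R 251.85 252.28
```

The splint stopped moving at 23 N with the TCP at z 0.0124, so it is fully home. Next I'll raise the tool, open the gripper, shift back over the base and check the finger height.

```bash
python3 -m crank '[[[0,0,-0.03],0],[[0,0,-0.05],0],[[0.01,0,-0.05],0],[[0.028,0,-0.05],0],[[0.028,0,-0.05],0],[[0.028,0,-0.05],0],[[0.028,0,-0.05],0],[[0.028,0,-0.05],0],[[0.028,0,-0.05],0],[[0.028,0,-0.05],0]]' 100 20 |grep -i width; python3 to.py .6168 -.2079 0
python3 - <<'E'
from bench import arm
from h import *
S=arm.camera("side"); p=arm.get_state()["ee_pos"]
y=np.array([-.4848,.8746,0])
print(proj(S,p),proj(S,p+.0425*y),proj(S,p-.0425*y))
cv2.imwrite("pics/open.png",cv2.resize(S["frame"][214:274,326:406,::-1],(800,600),interpolation=cv2.INTER_CUBIC))
E
```

```text
gripper_width: 1.006
t 10.65 pos [ 0.6161 -0.2075  0.0581] rot [ 1.7999e+02 -1.0000e-02 -1.5091e+02] q [-25.1  36.2  -5.8  48.    0.  -54.2] F [-0.5 -0.3 -1.1] w 1.006 ff 0.0
tool delta [-0.0005 -0.0007  0.0581]
[[365.54955423 245.15027693]] [[353.38142631 240.58799117]] [[378.00339068 249.82163247]]
```

View pics/open.png

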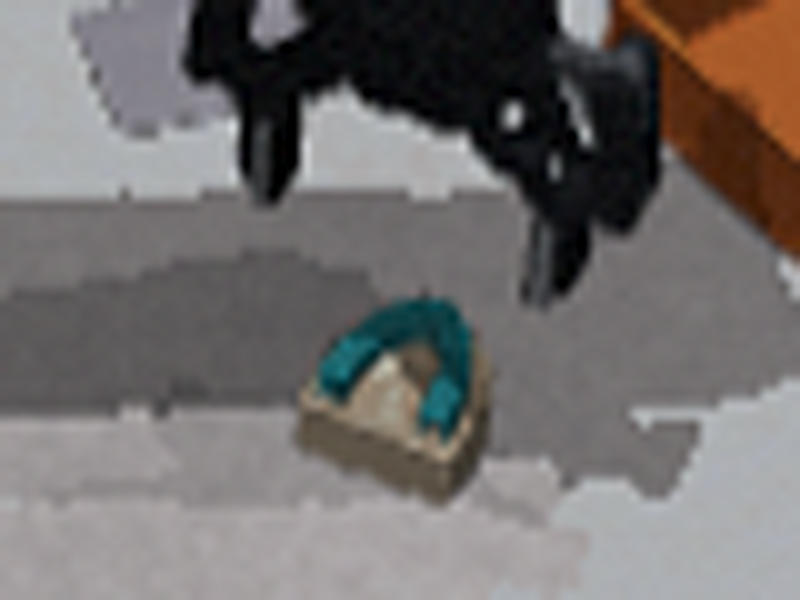

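The splint is home, and the fingers straddle the model with tips at (352.7,234) and (380.5,244). That puts the open tips about 36 mm behind the reported TCP, against 23.6 mm shut, which matches the stated 13 mm swing. I'll descend with that offset included.

```bash
python3 -m crank '[[[0,0,0.03],0],[[0,0,0.05],0],[[0,0,0.065],0],[[0,0,0.072],0],[[0,0,0.076],0],[[0,0,0.079],0],[[0,0,0.081],0],[[0,0,0.083],0],[[0,0,0.083],0],[[0,0,0.083],0]]' |grep -i force; python3 to.py .6168 -.2079 -.025
```

```text
wrist_force: [-0.5, -0.5, -0.8]
finger_force: 0.0
t 11.53 pos [ 0.6162 -0.2081 -0.0239] rot [-1.7995e+02  3.0000e-02 -1.5094e+02] q [-25.2  41.6  -9.5  38.8  -0.  -54.2] F [-0.5 -0.5 -0.8] w 1.003 ff 0.0
tool delta [-0.0006 -0.0001  0.0011]
```

```bash
python3 -m crank '[[[0,0,0],0],[[0,0,0],0],[[0,0,0],0],[[0,0,0],0],[[0,0,0],0],[[0,0,0],0],[[0,0,0],0],[[0,0,0],0],[[0,0,0],0],[[0,0,0],0]]' 0 40 |grep -iE 'force|width'; python3 to.py
python3 -m crank '[[[0,0,-0.02],0],[[0,0,-0.04],0],[[0,0,-0.06],0],[[0,0,-0.09],0],[[0,0,-0.12],0],[[0,0,-0.15],0],[[0,0,-0.18],0],[[0,0,-0.2],0],[[0,0,-0.2],0],[[0,0,-0.2],0]]' |grep -iE 'force|width'; python3 to.py
```

```text
wrist_force: [-0.9, -0.4, 5.6]
gripper_width: 0.623
finger_force: 43.6
t 12.37 pos [ 0.6162 -0.2081 -0.024 ] rot [-1.7996e+02  3.0000e-02 -1.5094e+02] q [-25.2  41.6  -9.5  38.8  -0.  -54.2] F [-0.9 -0.4  5.6] w 0.623 ff 43.6
wrist_force: [-0.8, 0.7, -2.1]
gripper_width: 0.627
finger_force: 43.0
t 13.2 pos [ 0.6162 -0.208   0.1757] rot [-1.7994e+02  4.0000e-02 -1.5093e+02] q [-25.2  30.5   2.6  62.   -0.  -54.2] F [-0.8  0.7 -2.1] w 0.627 ff 43.0
```

The grasp is good: the width reads 53 mm, and the lift took up the model's weight. The moves only allow a turn about the tool's z axis, so the 20° tip-back has to come some other way. I'll check what the arm does to the tool's tilt when it is driven past its reach.

```bash
python3 -m crank '[[[0.173,-0.36,-0.05],0],[[0.173,-0.36,-0.05],0],[[0.173,-0.36,-0.05],0],[[0.173,-0.36,-0.05],0],[[0.173,-0.36,-0.05],0],[[0.173,-0.36,-0.05],0],[[0.173,-0.36,-0.05],0],[[0.173,-0.36,-0.05],0],[[0.173,-0.36,-0.05],0],[[0.173,-0.36,-0.05],0]]' |grep -iE 'finger'; python3 to.py
python3 -m crank '[[[0.173,-0.36,0],0],[[0.173,-0.36,0],0],[[0.173,-0.36,0],0],[[0.173,-0.36,0],0],[[0.173,-0.36,0],0],[[0.173,-0.36,0],0],[[0.173,-0.36,0],0],[[0.173,-0.36,0],0],[[0.173,-0.36,0],0],[[0.173,-0.36,0],0]]' |grep -iE 'finger'; python3 to.py
```

```text
finger_force: 43.0
t 14.03 pos [ 0.6304 -0.5772  0.2141] rot [-179.34    0.31 -150.83] q [-4.750e+01  6.570e+01  7.670e+01  1.003e+02  1.000e-01 -7.660e+01] F [ 2.1 -0.9 -1.2] w 0.623 ff 43.0
finger_force: 44.0
t 14.87 pos [ 0.5294 -0.7287  0.1507] rot [-176.51    0.52 -150.91] q [-58.8  70.2  77.1  93.5   0.4 -87.9] F [ 0.3 -0.1 -1.3] w 0.624 ff 44.0
```

```bash
python3 -m crank '[[[0,0,0],20],[[0,0,0],20],[[0,0,0],30],[[0,0,0],30],[[0,0,0],44],[[0,0,0],44],[[0,0,0],44],[[0,0,0],44],[[0,0,0],44],[[0,0,0],44]]' |grep -iE 'finger'; python3 to.py
```

```text
finger_force: 43.9
t 15.7 pos [ 0.53   -0.7282  0.1509] rot [-177.85    2.79  165.23] q [-58.8  70.2  77.2  93.5   0.4 -43.9] F [-0.2  0.  -1.5] w 0.624 ff 43.9
```

The tilt does carry over. Driven past its reach, the arm leans the tool outward in its own plane (3.5° so far), and the commanded pose keeps that lean. I need about 20° in the camera's direction, azimuth 25°. So I'll rise high above everything, swing to that azimuth and push outward there.

```bash
python3 to.py 0.6 0.25 0.55
```

```text
t 15.7 pos [ 0.53   -0.7282  0.1509] rot [-177.85    2.79  165.23] q [-58.8  70.2  77.2  93.5   0.4 -43.9] F [-0.2  0.  -1.5] w 0.624 ff 43.9
tool delta [ 0.162   0.9477 -0.4434]
```

```bash
python3 -m crank '[[[0.03,0.28,-0.28],-40],[[0.03,0.28,-0.28],-40],[[0.03,0.28,-0.28],-40],[[0.03,0.28,-0.28],-40],[[0.03,0.28,-0.28],-40],[[0.03,0.28,-0.28],-40],[[0.03,0.28,-0.28],-40],[[0.03,0.28,-0.28],-40],[[0.03,0.28,-0.28],-40],[[0.03,0.28,-0.28],-40]]' |grep -iE 'finger'; python3 to.py 0.6 0.25 0.55
```

```text
finger_force: 44.0
t 16.53 pos [ 0.5629 -0.4345  0.4213] rot [-176.46    0.82 -154.8 ] q [-43.4  36.2  47.6  97.9  -0.5 -68.6] F [ 0.8  0.6 -0.7] w 0.625 ff 44.0
tool delta [-0.3269  0.5947 -0.161 ]
```

```bash
python3 -m crank '[[[-0.18,0.33,-0.14],0],[[-0.18,0.33,-0.14],0],[[-0.18,0.33,-0.14],0],[[-0.18,0.33,-0.14],0],[[-0.18,0.33,-0.14],0],[[-0.18,0.33,-0.14],0],[[-0.18,0.33,-0.14],0],[[-0.18,0.33,-0.14],0],[[-0.18,0.33,-0.14],0],[[-0.18,0.33,-0.14],0]]' |grep -iE 'finger'; python3 to.py 0.65 0.25 0.55
```

```text
finger_force: 44.0
t 17.37 pos [ 0.5806 -0.0513  0.5431] rot [-176.54    0.94 -154.68] q [-11.   25.1  48.  110.1  -2.2 -36.4] F [ 0.7 -1.8 -1. ] w 0.621 ff 44.0
tool delta [-0.1916  0.242  -0.0184]
```

```bash
python3 -m crank '[[[-0.19,0.24,0],0],[[-0.19,0.24,0],0],[[-0.19,0.24,0],0],[[-0.19,0.24,0],0],[[-0.19,0.24,0],0],[[-0.19,0.24,0],0],[[-0.19,0.24,0],0],[[-0.19,0.24,0],0],[[-0.19,0.24,0],0],[[-0.19,0.24,0],0]]' |grep -iE 'finger'; python3 to.py 1.0 0.4 0.55
```

```text
finger_force: 43.9
t 18.2 pos [0.6322 0.2349 0.5066] rot [-176.36    2.19 -154.68] q [ 15.7  43.9  77.1 120.5  -3.2  -9.6] F [ 0.2 -0.  -1.6] w 0.626 ff 43.9
tool delta [-0.4045 -0.0098 -0.0275]
```

```bash
python3 -m crank '[[[-0.008,0.04,0],0],[[-0.008,0.08,0],0],[[-0.008,0.12,0],0],[[-0.05,0.135,0],0],[[-0.4,0.155,0],0],[[-0.4,0.155,0],0],[[-0.4,0.155,0],0],[[-0.4,0.155,0],0],[[-0.4,0.155,0],0],[[-0.4,0.155,0],0]]' |grep -iE 'finger'; python3 to.py 1.0 0.4 0.55
cat > tilt.py <<'E'
import numpy as np
from scipy.spatial.transform import Rotation as R
from bench import arm
r=R.from_euler("xyz",arm.get_state()["ee_rot"],degrees=True); z=r.apply([0,0,1])
print("tilt",np.degrees(np.arccos(-z[2])).round(2),"az",np.degrees(np.arctan2(z[1],z[0])).round(1))
L=R.from_euler("zy",[25,-20],degrees=True).as_matrix(); M=r.as_matrix()@np.diag([-1,1,-1])
print("x err",np.degrees(np.arccos(M[:,0]@L[:,0])).round(1),"y err",np.degrees(np.arccos(M[:,1]@L[:,1])).round(1), "model in lens:",np.round(np.degrees(R.from_matrix(L.T@M).as_rotvec()),1))
E
sed -i 's/"zy",\[25,-20\]/"ZY",[25,-20]/' tilt.py; python3 tilt.py
```

```text
finger_force: 44.0
t 19.03 pos [0.5846 0.3476 0.4863] rot [-176.48    1.12 -155.01] q [ 26.2  45.6  77.2 120.5  -3.5   1.2] F [-0.4  0.1 -0.2] w 0.623 ff 44.0
tool delta [-0.3998 -0.1312 -0.048 ]
tilt 3.69 az -47.3
x err 18.9 y err 3.5 model in lens: [-3.5 18.9  0.6]
```

The lean only builds up while joint 4 is clear of its limit, about 3.5° per call. I'll drop to a lower height at this azimuth, still above the stand, and push outward several times.

```bash
python3 -m crank '[[[0,0.02,0.04],0],[[0,0.03,0.08],0],[[0,0.03,0.12],0],[[-0.04,0.03,0.12],0],[[-0.4,0.05,0.12],0],[[-0.4,0.05,0.12],0],[[-0.4,0.05,0.12],0],[[-0.4,0.05,0.12],0],[[-0.4,0.05,0.12],0],[[-0.4,0.05,0.12],0]]' |grep -iE 'finger'; python3 to.py; python3 tilt.py
```

```text
finger_force: 44.0
t 19.87 pos [0.675  0.4124 0.3626] rot [-176.64    2.93 -154.82] q [ 27.5  55.4  77.1 108.9  -3.5   2.3] F [-1.  -0.  -1.6] w 0.625 ff 44.0
tilt 4.45 az -23.8
x err 17.1 y err 3.4 model in lens: [-3.3 17.1  0.7]
```

```bash
python3 -m crank '[[[-0.4,0.03,0],0],[[-0.4,0.03,0],0],[[-0.4,0.03,0],0],[[-0.4,0.03,0],0],[[-0.4,0.03,0],0],[[-0.4,0.03,0],0],[[-0.4,0.03,0],0],[[-0.4,0.03,0],0],[[-0.4,0.03,0],0],[[-0.4,0.03,0],0]]' |grep -iE 'finger'; python3 to.py; python3 tilt.py
```

```text
finger_force: 44.0
t 20.7 pos [0.7479 0.4407 0.2628] rot [-176.83    5.42 -154.64] q [26.9 62.7 77.2 99.1 -3.3  1.5] F [-0.3 -0.7 -1. ] w 0.623 ff 44.0
tilt 6.28 az -5.1
x err 14.6 y err 3.2 model in lens: [-3.1 14.6  0.8]
```

```bash
python3 -m crank '[[[-0.32,0.03,-0.28],0],[[-0.32,0.03,-0.28],0],[[-0.32,0.03,-0.28],0],[[-0.32,0.03,-0.28],0],[[-0.32,0.03,-0.28],0],[[-0.32,0.03,-0.28],0],[[-0.32,0.03,-0.28],0],[[-0.32,0.03,-0.28],0],[[-0.32,0.03,-0.28],0],[[-0.32,0.03,-0.28],0]]' |grep -iE 'finger'; python3 to.py; python3 tilt.py
```

```text
finger_force: 44.0
t 21.53 pos [0.7285 0.4338 0.3378] rot [-177.      7.92 -154.51] q [ 27.   57.5  77.2 101.8  -3.2   1.5] F [-0.2  0.3 -1.7] w 0.621 ff 44.0
tilt 8.47 az 4.7
x err 12.1 y err 3.0 model in lens: [-2.9 12.1  0.8]
```

```bash
for i in 1; do python3 -m crank '[[[-0.37,0.03,-0.17],0],[[-0.37,0.03,-0.17],0],[[-0.37,0.03,-0.17],0],[[-0.37,0.03,-0.17],0],[[-0.37,0.03,-0.17],0],[[-0.37,0.03,-0.17],0],[[-0.37,0.03,-0.17],0],[[-0.37,0.03,-0.17],0],[[-0.37,0.03,-0.17],0],[[-0.37,0.03,-0.17],0]]' |grep -iE 'finger'; done; python3 to.py; python3 tilt.py
python3 -m crank '[[[-0.37,0.03,-0.17],0],[[-0.37,0.03,-0.17],0],[[-0.37,0.03,-0.17],0],[[-0.37,0.03,-0.17],0],[[-0.37,0.03,-0.17],0],[[-0.37,0.03,-0.17],0],[[-0.37,0.03,-0.17],0],[[-0.37,0.03,-0.17],0],[[-0.37,0.03,-0.17],0],[[-0.37,0.03,-0.17],0]]' |grep -iE 'finger'; python3 to.py; python3 tilt.py
```

```text
finger_force: 44.0
t 22.37 pos [0.7443 0.4398 0.3465] rot [-177.16   10.5  -154.38] q [26.9 57.1 77.1 99.6 -3.1  1.2] F [-0.2 -0.2 -1.8] w 0.625 ff 44.0
tilt 10.87 az 10.4
x err 9.5 y err 2.8 model in lens: [-2.7  9.5  0.8]
finger_force: 44.0
t 23.2 pos [0.7553 0.4447 0.3634] rot [-177.32   13.12 -154.25] q [26.8 56.2 77.1 97.9 -2.9  1. ] F [ 0.2 -0.6 -1.2] w 0.622 ff 44.0
tilt 13.38 az 14.1
x err 6.9 y err 2.6 model in lens: [-2.5  6.9  0.9]
```

```bash
python3 -m crank '[[[-0.38,0.03,-0.14],0],[[-0.38,0.03,-0.14],0],[[-0.38,0.03,-0.14],0],[[-0.38,0.03,-0.14],0],[[-0.38,0.03,-0.14],0],[[-0.38,0.03,-0.14],0],[[-0.38,0.03,-0.14],0],[[-0.38,0.03,-0.14],0],[[-0.38,0.03,-0.14],0],[[-0.38,0.03,-0.14],0]]' |grep -iE 'finger'
python3 -m crank '[[[-0.38,0.03,-0.14],0],[[-0.38,0.03,-0.14],0],[[-0.38,0.03,-0.14],0],[[-0.38,0.03,-0.14],0],[[-0.38,0.03,-0.14],0],[[-0.38,0.03,-0.14],0],[[-0.38,0.03,-0.14],0],[[-0.38,0.03,-0.14],0],[[-0.38,0.03,-0.14],0],[[-0.38,0.03,-0.14],0]]' |grep -iE 'finger'; python3 to.py; python3 tilt.py
```

```text
finger_force: 44.0
finger_force: 44.0
t 24.87 pos [0.7828 0.458  0.3894] rot [-177.59   18.45 -154.  ] q [26.6 55.1 77.1 93.6 -2.6  0.6] F [ 0.8  0.4 -2.1] w 0.624 ff 44.0
tilt 18.61 az 18.4
x err 1.8 y err 2.3 model in lens: [-2.1  1.5  1. ]
```

The tilt is now within 2° of what is needed. Next I'll work out the hold pose and retreat clear of the camera.

```bash
cat > goal.py <<'E'
import numpy as np
from scipy.spatial.transform import Rotation as R
from bench import arm
s=arm.get_state(); r=R.from_euler("xyz",s["ee_rot"],degrees=True)
L=R.from_euler("ZY",[25,-20],degrees=True).as_matrix(); lens=np.array([.5866,.170,.2605])
f=s["ee_pos"]+r.apply([-.0366,0,-.054]); g=lens-.1*L[:,0]
t=g-r.apply([-.0366,0,-.054])
print("t",round(s["time"],2),"front in lens",(L.T@(f-lens)).round(4),"target TCP",t.round(4),"tool delta",r.inv().apply(g-f).round(4),"q",s["joint_positions"].round(1))
E
python3 goal.py; python3 to.py .46 .33 .37
```

```text
t 24.87 front in lens [0.3636 0.1807 0.0716] target TCP [0.4866 0.1205 0.1635] tool delta [ 0.4644 -0.1698  0.0903] q [26.6 55.1 77.1 93.6 -2.6  0.6]
t 24.87 pos [0.7828 0.458  0.3894] rot [-177.59   18.45 -154.  ] q [26.6 55.1 77.1 93.6 -2.6  0.6] F [ 0.8  0.4 -2.1] w 0.624 ff 44.0
tool delta [ 0.3346  0.0226 -0.0923]
```

```bash
python3 -m crank '[[[0.335,0.023,-0.092],0],[[0.335,0.023,-0.092],0],[[0.335,0.023,-0.092],0],[[0.335,0.023,-0.092],0],[[0.335,0.023,-0.092],0],[[0.335,0.023,-0.092],0],[[0.335,0.023,-0.092],0],[[0.335,0.023,-0.092],0],[[0.335,0.023,-0.092],0],[[0.335,0.023,-0.092],0]]' |grep -iE 'finger';python3 tilt.py; python3 goal.py; python3 to.py .41 .15 .22
```

```text
finger_force: 44.0
tilt 18.66 az 18.5
x err 1.8 y err 2.3 model in lens: [-2.1  1.5  1. ]
t 25.7 front in lens [0.0408 0.2008 0.1691] target TCP [0.4866 0.1205 0.1635] tool delta [ 0.1396 -0.1921  0.1798] q [30.2  3.4 -9.9 58.4 -3.7  4. ]
t 25.7 pos [0.4693 0.334  0.3706] rot [-177.59   18.51 -154.01] q [30.2  3.4 -9.9 58.4 -3.7  4. ] F [-0.7 -0.1  0.2] w 0.623 ff 44.0
tool delta [ 0.1748 -0.1351  0.106 ]
```

```bash
python3 -m crank '[[[0.04,-0.03,0],0],[[0.08,-0.06,0.01],0],[[0.11,-0.08,0.03],0],[[0.14,-0.1,0.06],0],[[0.16,-0.12,0.08],0],[[0.175,-0.135,0.106],0],[[0.175,-0.135,0.106],0],[[0.175,-0.135,0.106],0],[[0.175,-0.135,0.106],0],[[0.175,-0.135,0.106],0]]' |grep -iE 'finger';python3 tilt.py; python3 goal.py
```

```text
finger_force: 44.0
tilt 18.87 az 18.4
x err 1.6 y err 2.4 model in lens: [-2.1  1.3  1. ]
t 26.53 front in lens [-0.1294  0.0592  0.0736] target TCP [0.4869 0.1206 0.1635] tool delta [-0.03   -0.057   0.0751] q [  8.   -8.8 -43.1  37.1   3.3 -17.1]
```

```bash
python3 -m crank '[[[0,-0.02,0.03],0],[[0,-0.04,0.055],0],[[0,-0.057,0.075],0],[[-0.01,-0.057,0.075],0],[[-0.02,-0.057,0.075],0],[[-0.03,-0.057,0.075],0],[[-0.03,-0.057,0.075],0],[[-0.03,-0.057,0.075],0],[[-0.03,-0.057,0.075],0],[[-0.03,-0.057,0.075],0]]' |grep -iE 'finger';python3 tilt.py; python3 goal.py
python3 - <<'E'
from bench import arm
from h import *
S=arm.camera("side");T=arm.camera("top");pickle.dump((S,T),open("d1.pkl","wb"))
f=np.array([.5013,.1303,.2268]); print("front px",proj(S,f),proj(T,f),"lens px",proj(S,[.5866,.17,.2605]))
def cr(c,x,y,w,h): return cv2.resize(c["frame"][y:y+h,x:x+w,::-1],(400,300),interpolation=cv2.INTER_CUBIC)
cv2.imwrite("pics/end.png",cv2.convertScaleAbs(np.hstack([cr(S,230,100,100,75),cr(T,230,160,80,60)]),alpha=1.4))
for n,c in (("S",S),("T",T)):
    m=teal(c["frame"]); k=[q for q in cv2.findContours(m,0,2)[0] if cv2.contourArea(q)>4]
    for q in k: M=cv2.moments(q); print(n,M["m00"],round(M["m10"]/M["m00"],1),round(M["m01"]/M["m00"],1))
E
```

```text
finger_force: 44.0
tilt 18.63 az 18.5
x err 1.8 y err 2.3 model in lens: [-2.1  1.5  1. ]
t 27.37 front in lens [-0.1033  0.0006 -0.0013] target TCP [0.4866 0.1205 0.1635] tool delta [-0.0033 -0.0007 -0.0013] q [  2.    2.3 -42.8  26.9   5.2 -22.9]
front px [[278.97996194 161.083931  ]] [[284.18709192 218.31354989]] lens px [[294.88578782 139.18039872]]
S 86.0 477.4 273.1
S 45.0 226.2 183.9
S 16.0 268.1 169.5
T 5.0 285.9 222.0
```

View pics/end.png

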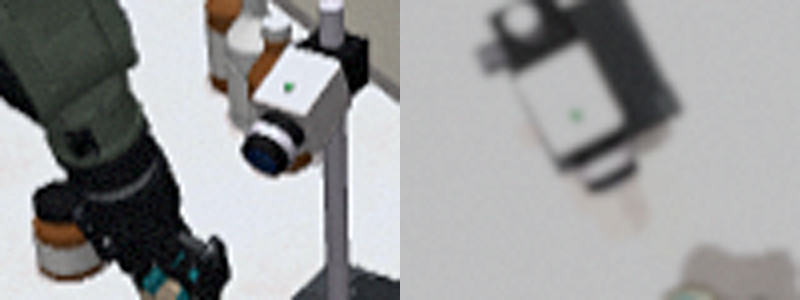

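The model is held just below and in front of the camera. The lens is at side (295,139), teal splint parts show at side (268,169.5) and top (286,222), and the gripper hides the rest. I'll check those teal spots against where the splint should appear.

Run:
```python
from bench import arm
from h import *
from scipy.spatial.transform import Rotation as R
s=arm.get_state(); r=R.from_euler("xyz",s["ee_rot"],degrees=True); S,T=pickle.load(open("d1.pkl","rb"))
W=lambda p: s["ee_pos"]+r.apply([-(p[0]+.0066),p[1],-(p[2]+.024)])
for n,p in dict(front=(.03,0,.03),bowtop=(.022,0,.036),bowrim=(.027,0,.036),legL=(-.02,.018,.036),legR=(-.02,-.018,.036),backbotL=(-.026,.027,0),backtopL=(-.026,.027,.024),backtopR=(-.026,-.027,.024)).items():
    print(n,W(p).round(3),proj(S,W(p)).round(1),proj(T,W(p)).round(1))
for n,c,(y0,y1,x0,x1) in (("S",S,(155,185,255,300)),("T",T,(212,232,272,300))):
    F=c["frame"].astype(int); t=(np.minimum(F[...,1],F[...,2])-F[...,0]>18)[y0:y1,x0:x1]
    h=cv2.cvtColor(c["frame"],cv2.COLOR_RGB2HSV); b=((cv2.inRange(h,(8,45,70),(30,200,255))>0))[y0:y1,x0:x1]
    print(n)
    for j in range(y1-y0): print(y0+j,"".join("T" if t[j,i] else "b" if b[j,i] else "." for i in range(x1-x0)))
```

```text
front [0.499 0.129 0.224] [[278.5 162.2]] [[284.5 219. ]]
bowtop [0.49  0.125 0.227] [[276.7 162.9]] [[285.5 221.3]]
bowrim [0.494 0.128 0.228] [[277.5 161.7]] [[284.9 220.1]]
legL [0.447 0.124 0.213] [[265.4 170.8]] [[286.5 233.1]]
legR [0.462 0.092 0.214] [[274.2 174. ]] [[295.1 228.7]]
backbotL [0.449 0.134 0.176] [[265.7 178. ]] [[285.1 232.8]]
backtopL [0.441 0.131 0.199] [[263.4 173.6]] [[285.1 234.6]]
backtopR [0.464 0.082 0.201] [[276.5 178.4]] [[297.8 228.1]]
S
155 .............................................
156 .............................................
157 .............................................
158 .............................................
159 .............................................
160 .............................................
161 .............................................
162 .............................................
163 ....................T........................
164 ...................TT........................
165 ...................T.........................
166 ..................T..........................
167 .............TT......
[... 836 characters left out ...]
......................................
T
212 ............................
213 ............................
214 ............................
215 ............................
216 ............................
217 ............................
218 ............................
219 ............................
220 .............TTTT....b......
221 ............TTTTTT...bb.....
222 ............TTTTTTTT..b.....
223 ...........TTT....TTT.......
224 ............TT.bb..TT.......
225 ............T..bbb..T.......
226 ............T...............
227 ............................
228 ............................
229 ............................
230 ............................
231 ............................
```

The splint legs and bow appear within about 1.5 px (roughly 4 mm) of where they should be, well inside the tolerances. I'll confirm the arm is still and hand in.

```bash
python3 goal.py; python3 -c "
from bench import arm
s=arm.get_state(); print(abs(s['qd']).max(), s['finger_force'])
print(arm.job_done())"
```

```text
t 27.47 front in lens [-0.1035  0.0003 -0.0015] target TCP [0.4866 0.1205 0.1635] tool delta [-0.0034 -0.0004 -0.0015] q [  1.9   2.4 -42.8  26.9   5.2 -22.9]
0.315484609883115 44.008480282500386
the job is handed in; nothing more can be done
None
```

I pressed the splint fully home and handed the job in at 27.5 s, with the model held still and its front teeth about 103 mm from the lens and within about 2.5° of square by my measurements; no verdict was returned.

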